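Load the glue cartridge into the bench dispenser

TASK

Load the yellow glue cartridge into the dispenser: lift the sprung clamp bar by its red knob, turn it aside and let it sit on its rubber rest, then lay the cartridge in the cradle with its rim in the gap next to the green housing. Turn the bar back square across the cartridge and lower it gently until it bears on the barrel, without letting the spring snap it down. Leave the red cartridge, the drink carton and the scraper as they are.

Things in the scene. Friction and masses are not known exactly. Their poses are not given: they have to be found in the camera images.
- dispenser: Glue dispenser, fixed: grey base plate 150 x 310 x 12 mm. Origin on the bench under the middle of a seated cartridge; y runs along the cradle to the green housing, z up, clamp post on the +x side. Housing 75 mm wide, top 75 mm above the bench, begins at y = 82 mm. A rubber-topped rest for the bar, 26 x 22 mm, top 100 mm above the bench, stands at x = 55, y = 106 mm.
- cradle (a point): Where a seated cartridge's origin lies: 60 mm above the dispenser's origin, same axes. Two 90 degree V saddles, 12 mm thick, at y = -60 and +64 mm, tops about 54 mm above the bench. The rim drops into the 12 mm gap between far saddle (ends y = 70) and housing (y = 82 mm), seated centrally at y = 74 to 78. Between the saddles only the base plate lies under the barrel.
- pivot (a point): Point on the bench on the vertical axis of the clamp post (dispenser x = 55, y = 50 mm). The post, 14 mm thick on a 24 mm sleeve, carries the bar, which slides up and turns on it.
- knob (a point): Centre of the top face of the red knob, an upright round grip 20 mm across and 42 mm tall, standing on the free end of the clamp bar, 110 mm from the post's axis; its x axis points to the post. The steel bar is 18 mm wide, 10 mm thick. With the bar fully down on the empty cradle the knob's top is 122 mm and the bar's underside 70 mm above the bench.
- clamp_lift (a joint): Lift of the clamp bar (m): 0 fully down, 0.045 top stop, 0.030 sitting on its rest, about 0.012 bearing on a seated cartridge. Spring and weight draw it down, about 6 N at 0 and 11 N at the top, hardly damped: it snaps down if let go. The bar passes on to or off the rest only when lifted above 0.030.
- clamp_bar (a joint): Turn of the clamp bar about the post (rad): 0 square across the cradle (pointing along the dispenser's -x), growing clockwise seen from above; at 1.57 it points along the dispenser's +y and lies over the middle of the rest. Range -0.08 to 2.0, light friction of 0.03 N m.
- yellow_cartridge: Yellow cartridge with a white band, lying loose in the rack, about 0.25 kg. Barrel 44 mm across, 150 mm long; origin on its axis, 1 mm from mid-length; its y axis runs along the barrel to the rim, a disc 56 mm across and 4 mm thick at y = 74 to 78 mm. Black nozzle cap 18 mm across from y = -76 to -98 mm. May be rolled about y.
- red_cartridge: The same cartridge in red, in the other place of the rack. Bystander.
- rack: Plywood rack, fixed, base 190 x 130 x 12 mm, origin under its middle. Two pairs of wooden V saddles at x = -55 and +55 mm, each 12 mm thick at y = -45 and +45 mm, hold the cartridges with their axes along the rack's y (rim towards +y), 48 mm above the bench. Which cartridge lies in which place varies.
- carton: Yellow drink carton standing on the bench, 65 x 65 x 192 mm, origin under its middle. Bystander.
- scraper: Scraper 220 mm long with an orange handle and steel blade, lying flat on the bench. Bystander.
Not all that is in view belongs to the job. What is shaped like the yellow_cartridge but blue or purple is not meant.

How it is judged:
By the outcome, as a careful person would: the job done as asked, in the order asked, and still so for the second after the job is handed in, with the robot touching nothing.
It also fails if it takes over 72 s, if anything falls off the work surface, if the arm or the gripper's body presses on something with over 40 N, if the wrist force passes 120 N, or if a joint passes its speed limit or range.

ROBOT

A 6-joint arm with a two-finger parallel gripper is mounted at the origin on the work surface. World frame = base frame: x ahead of the robot, y to its left, z up, the work surface at z = 0. Lengths are in mm, angles in rad, forces in N, time in s.
With the tool pointing down it reaches from about 350 to 875 mm from the base axis. Payload 4.2 kg.
Tool frame: the origin (TCP) lies at the very end of the fingers, on their centre line; the grasp point (between the pads) lies 19 mm behind it; z points along the fingers, y is the line along which they close (so a half turn about z gives the same grasp; the last joint's range is limited). The gripper opens to 85 mm and grips with 20 to 120 N. Pads are 22 mm wide; open, the fingers measure 114 mm over their backs; the gripper's body (76 mm by 85 mm) begins 54 mm behind the grasp point. The pads swing forward as they close: fully open they stand 13 mm farther back than shut.
Start: joints at [-0.985, 0.385, 0.008, 0, -1.194, -0.259], TCP at [200.649, -591.895, 204.712] pointing down, gripper open.
Joint ranges: [-3.14, 3.14], [-1.21, 2.06], [-1.07, 1.41], [-3.16, 2.05], [-2.99, -0.16], [-3.1, 3.1]. Speed limits (rad/s): [2.79, 2.79, 3.14, 3.14, 3.14, 3.14].

INTERFACE

Orientations are given as a unit quaternion [x, y, z, w].
In Python, from bench import arm, optics gives the robot as it stands. The module is installed in compiled form; this text tells all that it offers.
- The arm moves only by the tool step_arm, never from a script. Its argument "motion" is a list of rows, each an object with "dr": the turn, a rotation vector about the tool's x, y, z in units of 8 degrees (1.0 is 8 degrees), a list of three; "slide": the shift along the tool's x, y, z in mm, a list of three; "jaw": the finger opening in mm, from 0 to 85.4. A call has exactly 8 rows; each row is the pose to reach, as a shift and turn from the pose commanded when the call began, along the tool's axes at that moment; what a row does not reach only later rows make up. A row lasts 1/8 s, in which the tool goes at most 62.5 mm and 10.7 degrees, less where a joint would pass 70% of its speed; a pose out of reach is approached as far as the arm can. A call with a gripper value outside its range is refused whole. The fingers move at their own pace and stop on an object; the grip force is fixed at half the most. Time passes only in rows, so rows that repeat a pose let the fingers close, or fill a call up. It gives the time, the measured TCP pose, the force, the opening and the grip force at its end, in the units of the state.
- arm.read_state(): the state, without advancing time (a new reading comes with each control period).
- optics.get_image(name): name is "side" or "top" or "wrist"; returns the picture (480x640x3 uint8, blue, green, red); there is no depth.
- optics.camera_info(name): a dict with "camera_matrix" (3x3 intrinsics, pixels), "view" (4x4, takes a point from world to camera coordinates); the wrist camera has in their place "T_tool_cam" (4x4, takes a point from camera to tool coordinates, whose origin is the TCP and whose axes are the flange's). Camera axes: x right, y up, looking along -z (the intrinsics and any distortion apply to the point x, -y, -z); pixel columns grow to the right and rows downward; lengths in mm; the calibration is good to about 2 mm. A picture is of the moment at which its call begins: read the wrist's pose just before it. camera_info takes no time and is no camera call.
- arm.job_done(): hands the job in; it is judged then, once.
The state is a dict: "clock": time; "joints": joint angles; "joint_vel": joint speeds; "joint_efforts": joint torques, N m; "position": TCP position; "ee_rot": TCP orientation; "contact_force": force on the tool from outside, world axes, zero at the start; "wrist_torque": the same for the moment, N m; "gripper_width": finger opening in mm; "grasp_force": force on a finger pad.
Only numpy, scipy, OpenCV 4.12 (cv2) and the standard library are available. Lean on these libraries where they do the work, as an engineer would, in place of code of your own. Each camera call takes 0.05 s, during which the arm holds its last target. There are 200 camera calls.

## Working session

There is one attempt and no reset: what is moved stays moved. The work goes in short steps, Python scripts to look and compute and a tool call to move; the robot and the scene stay as the last step left them, time stands still between calls to the robot, and variables do not carry over. Pictures are saved under pics/ and viewed, at most 13 in all, crops included, and the job is handed in when it is done.

Besides the shell and the picture viewer there is one more tool, called as name(argument=value, ...) on one line, values as JSON. step_arm: Moves the arm, as the interface text tells. Its arguments: {"type":"object","properties":{"motion":{"type":"array","items":{"type":"object","properties":{"dr":{"type":"array","items":{"type":"number"}},"slide":{"type":"array","items":{"type":"number"}},"jaw":{"type":"number"}}}}},"required":["motion"]}

```bash
mkdir -p pics; ls
python3 - <<'E'
from bench import arm, optics
import cv2
for n in ("top","side"):
    cv2.imwrite(f"pics/{n}0.png",optics.get_image(n))
    i=optics.camera_info(n);print(n,{k:(v.round(3).tolist() if hasattr(v,'round') else v) for k,v in i.items()})
i=optics.camera_info("wrist");print(i)
print(arm.read_state())
E
```

```text
pics
top {'camera_matrix': [[523.472, 0.0, 321.068], [0.0, 523.472, 243.899], [0.0, 0.0, 1.0]], 'view': [[-0.003, -1.0, 0.015, 4.708], [0.984, -0.0, 0.179, -497.648], [-0.179, 0.015, 0.984, -1430.777], [0.0, 0.0, 0.0, 1.0]]}
side {'camera_matrix': [[564.804, 0.0, 317.885], [0.0, 564.804, 240.003], [0.0, 0.0, 1.0]], 'view': [[-0.959, -0.285, 0.001, 496.019], [0.138, -0.462, 0.876, -135.002], [-0.249, 0.84, 0.483, -1337.061], [0.0, 0.0, 0.0, 1.0]]}
{'camera_matrix': array([[402.48742432,   0.        , 322.2087879 ],
       [  0.        , 402.48742432, 231.22810341],
       [  0.        ,   0.        ,   1.        ]]), 'T_tool_cam': array([[-6.90470015e-04,  9.52315568e-01,  3.05114049e-01,
         7.81577570e+01],
       [ 9.99999694e-01,  5.45283941e-04,  5.61060423e-04,
         1.83044801e-01],
       [ 3.67932784e-04,  3.05114343e-01, -9.52315653e-01,
        -1.69521163e+02],
       [ 0.00000000e+00,  0.00000000e+00,  0.00000000e+00,
         1.00000000e+00]])}
{'clock': 0.1, 'joints': array([-9.85386114e-01,  3.85468091e-01,  6.79666789e-03, -3.74267326e-04,
       -1.19400234e+00, -2.58601022e-01]), 'joint_vel': array([-4.16129518e-04, -4.22160995e-03,  3.63635432e-03,  3.26939035e-03,
        6.38482905e-06,  1.11440290e-03]), 'joint_efforts': array([-5.38785516e-04, -3.93319809e+01,  1.88930351e+01,  4.19796959e+00,
       -2.61275251e-03,  7.37863370e-07]), 'position': array([ 200.46439989, -591.39701923,  203.76039212]), 'ee_rot': array([-1.62610213e-01,  9.86689924e-01,  9.27608998e-04, -2.25809306e-04]), 'contact_force': array([-0.08741695, -0.28242716, -0.37765566]), 'wrist_torque': array([-0.04838171, -0.03241889, -0.05629215]), 'grasp_force': 0.0, 'gripper_width': 85.13230186904183}
```

View pics/top0.png

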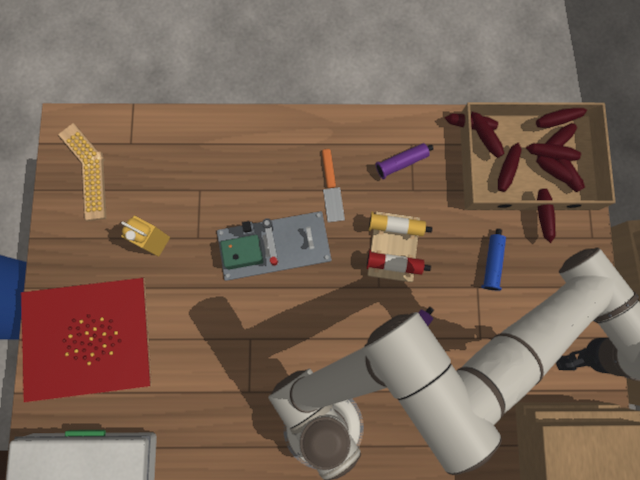

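View pics/side0.png

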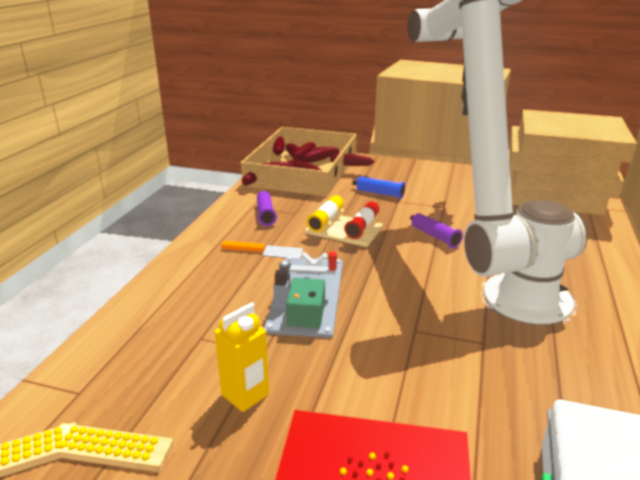

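The yellow cartridge with the white band is at top (399,225), rim left and cap right. The others are red (398,264), purple (405,161) and (425,316), and blue (495,260). Yellow is the only one in the rack with the right colour. The dispenser has its knob at (273,261), post at (267,222) and green housing at (240,250). The carton is at (143,236) and the scraper at (333,190).

```bash
cat > h.py <<'E'
from bench import arm, optics
import cv2, numpy as np
from scipy.spatial.transform import Rotation as R
np.set_printoptions(suppress=True, precision=2)
def cam(n):
    i=optics.camera_info(n); K=np.array(i["camera_matrix"])
    if n=="wrist":
        s=arm.read_state(); T=np.eye(4); T[:3,:3]=R.from_quat(s["ee_rot"]).as_matrix(); T[:3,3]=s["position"]
        return K,T@np.array(i["T_tool_cam"])
    return K,np.linalg.inv(np.array(i["view"]))
def shot(n,name=None):
    c=cam(n); im=optics.get_image(n)
    if name: cv2.imwrite(f"pics/{name}.png",im); np.savez(f"pics/{name}.npz",K=c[0],T=c[1])
    return im,c
def ray(c,uv,z):
    K,T=c; uv=np.atleast_2d(np.float64(uv))
    d=np.c_[(uv[:,0]-K[0,2])/K[0,0],-(uv[:,1]-K[1,2])/K[1,1],-np.ones(len(uv))]@T[:3,:3].T
    o=T[:3,3]; return o+d*((z-o[2])/d[:,2])[:,None]
def proj(c,p):
    K,T=c; q=(np.atleast_2d(p)-T[:3,3])@T[:3,:3]
    return np.c_[K[0,0]*q[:,0]/-q[:,2]+K[0,2],K[1,1]*-q[:,1]/-q[:,2]+K[1,2]]
def mask(im,lo,hi):
    h=cv2.cvtColor(im,cv2.COLOR_BGR2HSV); return cv2.inRange(h,np.array(lo),np.array(hi))
def blobs(m,amin=20):
    n,l,s,c=cv2.connectedComponentsWithStats(m); return [(int(s[i,4]),c[i],s[i,:4],l==i) for i in range(1,n) if s[i,4]>=amin]
def axis(b):
    v,u=np.nonzero(b); return cv2.minAreaRect(np.c_[u,v].astype(np.float32))
E
python3 - <<'E'
from h import *
im=cv2.imread("pics/top0.png"); c=cam("top")
for nm,lo,hi,z in (("yel",(20,120,100),(32,255,255),48),("red",(0,180,80),(6,255,255),122),("green",(65,60,40),(95,255,200),75)):
    for a,ct,bb,l in blobs(mask(im,lo,hi),30): print(nm,a,ct,bb,ray(c,ct,z)[0])
print("corners",ray(c,[[220,231],[319,214],[330,260],[227,277]],12))
print("post",ray(c,[267,222],115))
print("yel ends",ray(c,[[372,222],[432,230]],48))
E
cat > /dev/null
python3 - <<'E'
import cv2
im=cv2.imread("pics/top0.png")[190:300,200:450]
cv2.imwrite("pics/crop0.png",cv2.resize(im,None,fx=3.2,fy=3.2,interpolation=cv2.INTER_CUBIC))
E
```

```text
yel 82 [ 85.32 143.55] [ 76 132  20  24] [792.29 685.36  48.  ]
yel 79 [ 81.19 147.1 ] [ 71 136  21  23] [781.45 696.37  48.  ]
yel 50 [ 73.18 146.28] [ 67 139  14  16] [783.89 719.55  48.  ]
yel 94 [ 88.05 162.89] [ 80 155  19  15] [733.79 673.04  48.  ]
yel 79 [ 91.1  182.59] [ 85 176  15  14] [675.02 659.93  48.  ]
yel 43 [ 88.53 191.58] [ 85 186  10  10] [648.46 665.19  48.  ]
yel 56 [ 91.5  205.11] [ 86 202  15  10] [608.83 653.84  48.  ]
yel 246 [377.83 221.88] [369 212  18  19] [ 560.55 -157.35   48.  ]
yel 827 [148.41 236.15] [127 216  42  40] [519.27 488.47  48.  ]
yel 243 [416.44 227.28] [408 219  18  17] [ 544.92 -266.7    48.  ]
yel 49 [125.04 231.24] [122 227  10  13] [533.29 554.57  48.  ]
red 70 [376.93 255.9 ] [369 253  16   7] [ 451.14 -143.5   122.  ]
red 141 [416.5  265.03] [408 259  16  15] [ 426.54 -248.25  122.  ]
red 82 [374.63 263.35] [367 260  17   8] [ 431.12 -136.95  122.  ]
red 11457 [ 82.75 339.31] [ 22 279 127 123] [234.91 617.49 122.  ]
green 1060 [241.44 251.7 ] [221 235  42  34] [470.42 223.17  75.  ]
green 201 [ 84.59 433.08] [ 65 431  40   6] [ -2.58 614.53  75.  ]
corners [[541.5  295.13  12.  ]
 [592.09   9.21  12.  ]
 [456.68 -22.04  12.  ]
 [408.04 271.09  12.  ]]
post [[545.   150.77 115.  ]]
yel ends [[ 560.2  -140.76   48.  ]
 [ 537.05 -310.66   48.  ]]
```

View pics/crop0.png

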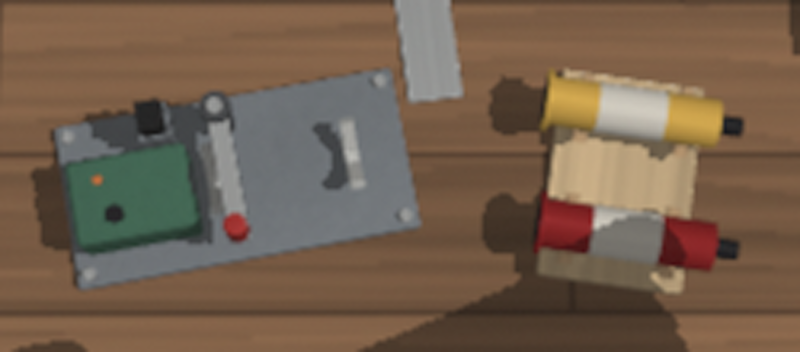

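The crop confirms the yellow cartridge: white band, in the rack, rim towards the dispenser. Next I move over the dispenser for a close look.

step_arm(motion=[{"dr": [0,0,-10],"slide": [-320,365,-56],"jaw": 85},{"dr": [0,0,-10],"slide": [-320,365,-56],"jaw": 85},{"dr": [0,0,-10],"slide": [-320,365,-56],"jaw": 85},{"dr": [0,0,-10],"slide": [-320,365,-56],"jaw": 85},{"dr": [0,0,-10],"slide": [-320,365,-56],"jaw": 85},{"dr": [0,0,-10],"slide": [-320,365,-56],"jaw": 85},{"dr": [0,0,-10],"slide": [-320,365,-56],"jaw": 85},{"dr": [0,0,-10],"slide": [-320,365,-56],"jaw": 85}])

```text
clock: 1.1
position: [386.8, -141.4, 261.0]
ee_rot: [0.76, -0.65, 0.0, -0.0]
contact_force: [1.5, -0.3, 0.2]
gripper_width: 84.8
grasp_force: 0.0
```

```bash
cat >> h.py <<'E'
def st():
    s=arm.read_state(); Rm=R.from_quat(s["ee_rot"]); x=Rm.as_matrix()[:,0]
    print("t",round(s["clock"],2),"pos",s["position"],"yaw %.3f"%np.arctan2(x[1],x[0]),"tilt",Rm.as_matrix()[:,2],"F",s["contact_force"],"w %.1f g %.1f"%(s["gripper_width"],s["grasp_force"]),"j",s["joints"])
def go(p,yaw,p0=None,yaw0=None):
    """slide (tool axes) and dr for a downward tool, from commanded pose"""
    s=arm.read_state(); x=R.from_quat(s["ee_rot"]).as_matrix()[:,0]
    p0=s["position"] if p0 is None else np.array(p0,float); a=np.arctan2(x[1],x[0]) if yaw0 is None else yaw0
    d=np.array(p,float)-p0; sl=[np.cos(a)*d[0]+np.sin(a)*d[1], np.sin(a)*d[0]-np.cos(a)*d[1], -d[2]]
    print("slide",np.round(sl,1),"dr z %.3f"%(-(yaw-a)/np.radians(8)))
E
python3 - <<'E'
from h import *
st(); go((500,130,260),.165)
E
```

```text
t 1.1 pos [ 386.77 -141.35  260.98] yaw -1.414 tilt [ 0.  0. -1.] F [ 1.45 -0.31  0.23] w 84.8 g 0.0 j [ 0.05 -0.03 -0.37 -0.   -1.23  0.11]
slide [-250.3 -154.2    1. ] dr z -11.309
```

step_arm(motion=[{"dr": [0,0,-11.3],"slide": [-250,-154,0],"jaw": 85},{"dr": [0,0,-11.3],"slide": [-250,-154,0],"jaw": 85},{"dr": [0,0,-11.3],"slide": [-250,-154,0],"jaw": 85},{"dr": [0,0,-11.3],"slide": [-250,-154,0],"jaw": 85},{"dr": [0,0,-11.3],"slide": [-250,-154,0],"jaw": 85},{"dr": [0,0,-11.3],"slide": [-250,-154,0],"jaw": 85},{"dr": [0,0,-11.3],"slide": [-250,-154,0],"jaw": 85},{"dr": [0,0,-11.3],"slide": [-250,-154,0],"jaw": 85}])

```text
clock: 2.1
position: [500.5, 127.1, 260.0]
ee_rot: [0.999, 0.044, -0.001, 0.0]
contact_force: [-0.0, 0.4, -0.4]
gripper_width: 84.9
grasp_force: 0.0
```

Run:
```python
from h import *
im,c=shot("wrist","w1"); st()
for nm,lo,hi,z in (("red",(0,170,80),(6,255,255),122),("green",(65,60,40),(95,255,200),75)):
    for a,ct,bb,l in blobs(mask(im,lo,hi),100): print(nm,a,ct,bb,ray(c,ct,z)[0])
```

```text
t 2.15 pos [500.5  127.05 260.13] yaw 0.092 tilt [-0. -0. -1.] F [ 0.16  0.32 -0.04] w 85.1 g 0.0 j [ 0.56  0.16 -0.16 -0.   -1.25  1.1 ]
red 1853 [597.09 255.4 ] [553 226  75  51] [ 478.73 -100.71  122.  ]
red 658 [310.5  265.31] [299 248  23  35] [449.61 132.42 122.  ]
red 142 [  8.05 364.2 ] [  0 335  18  56] [330.43 395.39 122.  ]
green 9599 [216.18 203.55] [149 156 130  96] [482.67 221.91  75.  ]
```

View pics/w1.png

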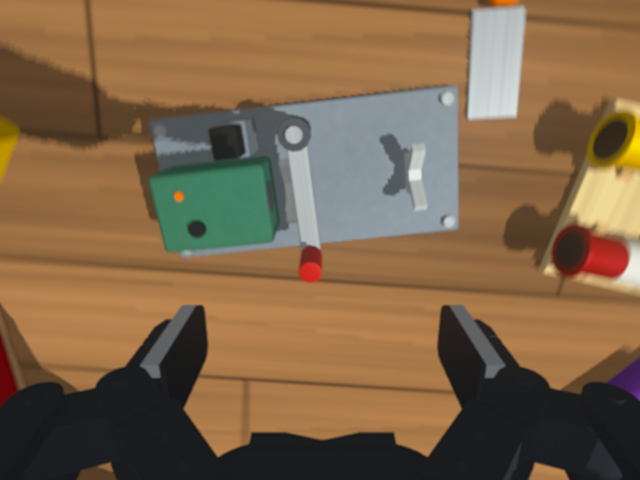

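The close view shows the knob top at (310,271), post at (294,133), housing at (150–277,158–250), near saddle at (417,176), and plate corners at (458,87), (458,229) and (152,119).

Run:
```python
from h import *
z=np.load("pics/w1.npz"); c=(z["K"],z["T"])
print("knob",ray(c,[310.5,271],122))
for h in (100,115,130,140): print("post",h,ray(c,[294,133],h))
C=ray(c,[[152,119],[458,87],[458,229]],12);print(C, np.arctan2(*( (C[0]-C[1])[[0,1]]*[-1,1])), np.linalg.norm(C[0]-C[1]),np.linalg.norm(C[1]-C[2]))
H=ray(c,[[268,158],[277,239]],75);print("house front",H,np.arctan2(*(H[0]-H[1])[[1,0]]),np.linalg.norm(H[0]-H[1]))
print("saddle tips",ray(c,[[419,145],[421,209]],54))
```

```text
knob [[444.53 132.03 122.  ]]
post 100 [[552.84 154.32 100.  ]]
post 115 [[554.01 153.41 115.  ]]
post 130 [[555.19 152.49 130.  ]]
post 140 [[555.97 151.88 140.  ]]
[[547.18 301.95  12.  ]
 [603.6    2.91  12.  ]
 [459.93 -24.8   12.  ]] 0.18648010669007634 304.31424187483174 146.31882182102646
house front [[527.66 177.07  75.  ]
 [453.56 165.28  75.  ]] 0.1577755810107757 75.03527209976997
saddle tips [[548.52  42.23  54.  ]
 [488.72  30.57  54.  ]]
```

Run:
```python
from h import *
go((444.5,132,150),.187)
```

```text
slide [-55.3 -10.1 110.1] dr z -0.682
```

step_arm(motion=[{"dr": [0,0,-0.68],"slide": [-28,-5,55],"jaw": 85},{"dr": [0,0,-0.68],"slide": [-55,-10,110],"jaw": 85},{"dr": [0,0,-0.68],"slide": [-55,-10,110],"jaw": 60},{"dr": [0,0,-0.68],"slide": [-55,-10,110],"jaw": 60},{"dr": [0,0,-0.68],"slide": [-55,-10,110],"jaw": 60},{"dr": [0,0,-0.68],"slide": [-55,-10,110],"jaw": 60},{"dr": [0,0,-0.68],"slide": [-55,-10,110],"jaw": 60},{"dr": [0,0,-0.68],"slide": [-55,-10,110],"jaw": 60}])

```text
clock: 3.15
position: [445.4, 132.5, 150.9]
ee_rot: [0.996, 0.088, 0.0, -0.0]
contact_force: [0.5, 0.2, -0.4]
gripper_width: 60.2
grasp_force: 0.0
```

Run:
```python
from h import *
im,c=shot("wrist","w2"); st()
m=mask(im,(0,170,60),(6,255,255))
for a,ct,bb,l in blobs(m,200): print(a,ct,bb)
print("TCP px",proj(c,[arm.read_state()["position"]]))
hsv=cv2.cvtColor(im,cv2.COLOR_BGR2HSV); cv2.imwrite("pics/w2c.png",im)
```

```text
t 3.2 pos [445.37 132.5  150.87] yaw 0.176 tilt [ 0.  0. -1.] F [-0.63  0.02  0.16] w 59.8 g 0.0 j [ 0.64  0.16 -0.45  0.   -0.96  1.11]
1364 [320.8  253.89] [303 226  36  52]
TCP px [[322.61 280.62]]
```

View pics/w2.png

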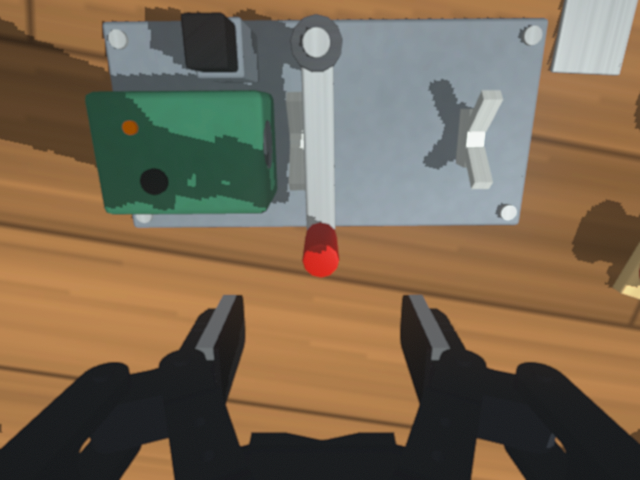

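The knob's top disc is centred at (321,260), radius about 18 px, between the fingers. The bar runs straight up the image to the post at (317,42).

Run:
```python
from h import *
z=np.load("pics/w2.npz"); c=(z["K"],z["T"])
print("knob",ray(c,[320.8,260],122)); print("post",ray(c,[[316.5,42]]*2,115),ray(c,[[316.5,42]],130))
C=ray(c,[[104,22],[548,18],[518,223],[136,226]],12);print(C,np.arctan2(-(C[0]-C[1])[0],(C[0]-C[1])[1]))
H=ray(c,[[268,92],[268,212]],75);print(H)
print("saddle",ray(c,[[494,92],[481,188]],54))
k=ray(c,[320.8,260],122)[0]
go((k[0],k[1],91),.187)
```

```text
knob [[443.85 133.17 122.  ]]
post [[548.24 153.61 115.  ]
 [548.24 153.61 115.  ]] [[546.35 153.08 130.  ]]
[[548.02 303.73  12.  ]
 [603.84   2.97  12.  ]
 [459.15 -23.9   12.  ]
 [403.34 276.78  12.  ]] 0.1834958864503841
[[522.47 178.08  75.  ]
 [451.49 168.49  75.  ]]
saddle [[547.15  41.51  54.  ]
 [486.95  31.65  54.  ]]
slide [-1.4 -0.9 59.9] dr z -0.077
```

step_arm(motion=[{"dr": [0,0,-0.08],"slide": [-1.4,-0.9,20],"jaw": 60},{"dr": [0,0,-0.08],"slide": [-1.4,-0.9,45],"jaw": 60},{"dr": [0,0,-0.08],"slide": [-1.4,-0.9,61],"jaw": 60},{"dr": [0,0,-0.08],"slide": [-1.4,-0.9,61],"jaw": 10},{"dr": [0,0,-0.08],"slide": [-1.4,-0.9,61],"jaw": 10},{"dr": [0,0,-0.08],"slide": [-1.4,-0.9,61],"jaw": 10},{"dr": [0,0,-0.08],"slide": [-1.4,-0.9,61],"jaw": 10},{"dr": [0,0,-0.08],"slide": [-1.4,-0.9,61],"jaw": 10}])

```text
clock: 4.2
position: [444.1, 133.3, 90.3]
ee_rot: [0.996, 0.094, 0.001, -0.0]
contact_force: [-0.2, -0.7, 1.8]
gripper_width: 15.7
grasp_force: 58.6
```

Run:
```python
from h import *
st()
```

```text
t 4.2 pos [444.07 133.35  90.25] yaw 0.188 tilt [ 0.  0. -1.] F [-0.15 -0.72  1.81] w 15.7 g 58.6 j [ 0.64  0.24 -0.54  0.   -0.79  1.11]
```

step_arm(motion=[{"dr": [0,0,0],"slide": [0,0,-4],"jaw": 10},{"dr": [0,0,0],"slide": [0,0,-10],"jaw": 10},{"dr": [0,0,0],"slide": [0,0,-18],"jaw": 10},{"dr": [0,0,0],"slide": [0,0,-26],"jaw": 10},{"dr": [0,0,0],"slide": [0,0,-34],"jaw": 10},{"dr": [0,0,0],"slide": [0,0,-39],"jaw": 10},{"dr": [0,0,0],"slide": [0,0,-39],"jaw": 10},{"dr": [0,0,0],"slide": [0,0,-39],"jaw": 10}])

```text
clock: 5.2
position: [445.1, 134.0, 128.1]
ee_rot: [0.996, 0.094, 0.002, -0.001]
contact_force: [7.2, 0.8, -10.1]
gripper_width: 15.5
grasp_force: 58.7
```

```bash
cat >> h.py <<'E'
PIV=np.array([552.,153.4]); PSI=.186
def arc(th,z,p0=None,yaw0=None,r=110):
    a=PSI+np.pi-th; p=PIV+r*np.array([np.cos(a),np.sin(a)]); print("th %.2f"%th,p,end=" "); go((*p,z),PSI-th,p0,yaw0)
E
python3 - <<'E'
from h import *
st(); im,c=shot("wrist","w3")
for a,ct,bb,l in blobs(mask(im,(0,170,60),(6,255,255)),200): print(a,ct,bb)
for t in np.arange(.1,.81,.1): arc(t,130)
E
```

```text
t 5.2 pos [445.09 133.96 128.07] yaw 0.187 tilt [ 0.  0. -1.] F [  7.16   0.8  -10.07] w 15.5 g 58.7 j [ 0.64  0.19 -0.49  0.   -0.89  1.11]
2788 [322.26 297.03] [302 258  43  78]
th 0.10 [442.41 143.95] slide [ -0.8 -10.3  -2. ] dr z 0.725
th 0.20 [442.01 154.94] slide [  0.9 -21.2  -2. ] dr z 1.442
th 0.30 [442.71 165.91] slide [  3.6 -31.8  -2. ] dr z 2.158
th 0.40 [444.51 176.76] slide [  7.4 -42.2  -2. ] dr z 2.874
th 0.50 [447.38 187.38] slide [ 12.2 -52.1  -2. ] dr z 3.590
th 0.60 [451.29 197.65] slide [ 17.9 -61.4  -2. ] dr z 4.306
th 0.70 [456.21 207.48] slide [ 24.6 -70.2  -2. ] dr z 5.023
th 0.80 [462.09 216.78] slide [ 32.1 -78.2  -2. ] dr z 5.739
```

Run:
```python
from h import *
for t in np.arange(.1,.81,.1): arc(t,130,(444.1,133.3,129.3),.188,108.3)
```

```text
th 0.10 [444.1 144.1] slide [  2.  -10.6  -0.7] dr z 0.731
th 0.20 [443.71 154.92] slide [  3.7 -21.3  -0.7] dr z 1.447
th 0.30 [444.4  165.72] slide [  6.4 -31.8  -0.7] dr z 2.163
th 0.40 [446.17 176.4 ] slide [ 10.1 -42.   -0.7] dr z 2.879
th 0.50 [449.   186.85] slide [ 14.8 -51.7  -0.7] dr z 3.595
th 0.60 [452.85 196.97] slide [ 20.5 -60.9  -0.7] dr z 4.312
th 0.70 [457.69 206.65] slide [ 27.1 -69.5  -0.7] dr z 5.028
th 0.80 [463.48 215.8 ] slide [ 34.5 -77.4  -0.7] dr z 5.744
```

step_arm(motion=[{"dr": [0,0,0.73],"slide": [2.0,-10.6,-1],"jaw": 10},{"dr": [0,0,1.45],"slide": [3.7,-21.3,-1],"jaw": 10},{"dr": [0,0,2.16],"slide": [6.4,-31.8,-1],"jaw": 10},{"dr": [0,0,2.88],"slide": [10.1,-42,-1],"jaw": 10},{"dr": [0,0,3.6],"slide": [14.8,-51.7,-1],"jaw": 10},{"dr": [0,0,4.31],"slide": [20.5,-60.9,-1],"jaw": 10},{"dr": [0,0,5.03],"slide": [27.1,-69.5,-1],"jaw": 10},{"dr": [0,0,5.74],"slide": [34.5,-77.4,-1],"jaw": 10}])

```text
clock: 6.25
position: [461.5, 214.6, 127.3]
ee_rot: [0.953, -0.304, -0.002, 0.002]
contact_force: [2.3, -0.5, -9.2]
gripper_width: 15.7
grasp_force: 58.8
```

Run:
```python
from h import *
st()
for t in np.arange(.9,1.61,.1): arc(t,130,(463.5,215.8,130.3),.186-.8,108.3)
```

```text
t 6.25 pos [461.53 214.63 127.33] yaw -0.618 tilt [-0. -0. -1.] F [ 2.26 -0.5  -9.25] w 15.7 g 58.8 j [ 0.75  0.27 -0.38 -0.   -0.93  0.2 ]
th 0.90 [470.15 224.32] slide [  0.5 -10.8   0.3] dr z 0.716
th 1.00 [477.64 232.14] slide [  2.1 -21.5   0.3] dr z 1.432
th 1.10 [485.87 239.17] slide [  4.8 -32.    0.3] dr z 2.149
th 1.20 [494.77 245.34] slide [  8.5 -42.2   0.3] dr z 2.865
th 1.30 [504.23 250.6 ] slide [ 13.2 -51.9   0.3] dr z 3.581
th 1.40 [514.17 254.88] slide [ 18.9 -61.1   0.3] dr z 4.297
th 1.50 [524.49 258.15] slide [ 25.5 -69.8   0.3] dr z 5.013
th 1.60 [535.09 260.37] slide [ 32.8 -77.7   0.3] dr z 5.730
```

step_arm(motion=[{"dr": [0,0,0.72],"slide": [0.5,-10.8,-1],"jaw": 10},{"dr": [0,0,1.43],"slide": [2.1,-21.5,-2],"jaw": 10},{"dr": [0,0,2.15],"slide": [4.8,-32,-2],"jaw": 10},{"dr": [0,0,2.87],"slide": [8.5,-42.2,-2],"jaw": 10},{"dr": [0,0,3.58],"slide": [13.2,-51.9,-2],"jaw": 10},{"dr": [0,0,4.3],"slide": [18.9,-61.1,-2],"jaw": 10},{"dr": [0,0,5.01],"slide": [25.5,-69.8,-2],"jaw": 10},{"dr": [0,0,5.51],"slide": [30.6,-75.3,-2],"jaw": 10}])

```text
clock: 7.25
position: [529.1, 259.6, 128.2]
ee_rot: [0.769, -0.639, -0.002, 0.003]
contact_force: [0.3, 2.8, -10.1]
gripper_width: 15.4
grasp_force: 58.7
```

Run:
```python
from h import *
st()
```

```text
t 7.25 pos [529.15 259.6  128.16] yaw -1.387 tilt [-0.01 -0.   -1.  ] F [  0.28   2.83 -10.06] w 15.4 g 58.7 j [ 0.73  0.39 -0.18 -0.   -1.   -0.54]
```

step_arm(motion=[{"dr": [0,0,0],"slide": [0,0,1.5],"jaw": 10},{"dr": [0,0,0],"slide": [0,0,3],"jaw": 10},{"dr": [0,0,0],"slide": [0,0,4.5],"jaw": 10},{"dr": [0,0,0],"slide": [0,0,6],"jaw": 10},{"dr": [0,0,0],"slide": [0,0,7.5],"jaw": 10},{"dr": [0,0,0],"slide": [0,0,9],"jaw": 10},{"dr": [0,0,0],"slide": [0,0,10],"jaw": 10},{"dr": [0,0,0],"slide": [0,0,10],"jaw": 10}])

```text
clock: 8.25
position: [531.1, 260.4, 122.9]
ee_rot: [0.771, -0.637, -0.0, -0.001]
contact_force: [-3.0, 5.5, -3.5]
gripper_width: 15.1
grasp_force: 59.7
```

Run:
```python
from h import *
st()
```

```text
t 8.25 pos [531.13 260.41 122.93] yaw -1.382 tilt [ 0.  0. -1.] F [-3.01  5.48 -3.46] w 15.1 g 59.7 j [ 0.73  0.4  -0.19 -0.   -0.98 -0.54]
```

step_arm(motion=[{"dr": [0,0,0],"slide": [0,0,0.7],"jaw": 10},{"dr": [0,0,0],"slide": [0,0,1.4],"jaw": 10},{"dr": [0,0,0],"slide": [0,0,2],"jaw": 10},{"dr": [0,0,0],"slide": [0,0,2],"jaw": 10},{"dr": [0,0,0],"slide": [0,0,2],"jaw": 10},{"dr": [0,0,0],"slide": [0,0,2],"jaw": 10},{"dr": [0,0,0],"slide": [0,0,2],"jaw": 10},{"dr": [0,0,0],"slide": [0,0,2],"jaw": 10}])

```text
clock: 9.25
position: [531.6, 260.9, 122.3]
ee_rot: [0.771, -0.637, 0.0, -0.002]
contact_force: [-4.7, 5.2, 1.4]
gripper_width: 15.1
grasp_force: 60.3
```

Run:
```python
from h import *
st()
```

```text
t 9.25 pos [531.61 260.9  122.35] yaw -1.382 tilt [ 0.  0. -1.] F [-4.7   5.2   1.41] w 15.1 g 60.3 j [ 0.73  0.4  -0.19 -0.   -0.98 -0.54]
```

step_arm(motion=[{"dr": [0,0,0],"slide": [0,0,0],"jaw": 60},{"dr": [0,0,0],"slide": [0,0,0],"jaw": 60},{"dr": [0,0,0],"slide": [0,0,0],"jaw": 60},{"dr": [0,0,0],"slide": [0,0,-15],"jaw": 60},{"dr": [0,0,0],"slide": [0,0,-50],"jaw": 60},{"dr": [0,0,0],"slide": [0,0,-100],"jaw": 60},{"dr": [0,0,0],"slide": [0,0,-120],"jaw": 85},{"dr": [0,0,0],"slide": [0,0,-120],"jaw": 85}])

```text
clock: 10.25
position: [532.5, 260.0, 242.7]
ee_rot: [0.77, -0.638, 0.001, -0.003]
contact_force: [-0.2, 0.1, -0.4]
gripper_width: 84.9
grasp_force: 0.0
```

Run:
```python
from h import *
st(); im,c=shot("wrist","w4")
for a,ct,bb,l in blobs(mask(im,(0,170,60),(6,255,255)),200): print(a,ct,bb,ray(c,ct,152))
go((560,-235,230),-1.705)
```

```text
t 10.25 pos [532.54 259.97 242.74] yaw -1.383 tilt [ 0.  0. -1.] F [-0.23  0.08 -0.44] w 84.9 g 0.0 j [ 0.73  0.3  -0.02  0.   -1.24 -0.54]
879 [325.09 221.36] [311 202  29  39] [[531.39 258.27 152.  ]]
1983 [416.27 421.65] [382 402  79  48] [[428.29 408.75 152.  ]]
slide [491.1  64.2  10.6] dr z 2.303
```

View pics/w4.png

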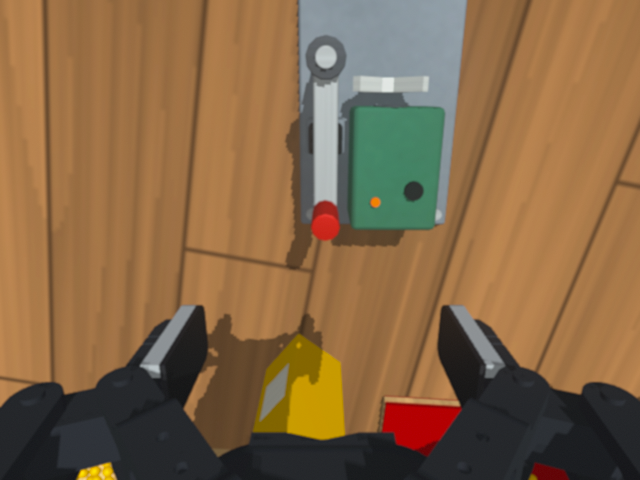

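The bar sits over the black rest (325,135) with its knob at (325,222). The far saddle is clear at (391,84). Moving on to the cartridge.

step_arm(motion=[{"dr": [0,0,2.3],"slide": [491,64,10],"jaw": 85},{"dr": [0,0,2.3],"slide": [491,64,10],"jaw": 85},{"dr": [0,0,2.3],"slide": [491,64,10],"jaw": 85},{"dr": [0,0,2.3],"slide": [491,64,10],"jaw": 85},{"dr": [0,0,2.3],"slide": [491,64,10],"jaw": 85},{"dr": [0,0,2.3],"slide": [491,64,10],"jaw": 85},{"dr": [0,0,2.3],"slide": [491,64,10],"jaw": 85},{"dr": [0,0,2.3],"slide": [491,64,10],"jaw": 85}])

```text
clock: 11.3
position: [559.2, -236.8, 227.9]
ee_rot: [-0.658, 0.753, 0.001, -0.001]
contact_force: [1.1, 0.7, 0.4]
gripper_width: 84.9
grasp_force: 0.0
```

step_arm(motion=[{"dr": [0,0,0],"slide": [0,0,0],"jaw": 85},{"dr": [0,0,0],"slide": [0,0,0],"jaw": 85},{"dr": [0,0,0],"slide": [0,0,0],"jaw": 85},{"dr": [0,0,0],"slide": [0,0,0],"jaw": 85},{"dr": [0,0,0],"slide": [0,0,0],"jaw": 85},{"dr": [0,0,0],"slide": [0,0,0],"jaw": 85},{"dr": [0,0,0],"slide": [0,0,0],"jaw": 85},{"dr": [0,0,0],"slide": [0,0,0],"jaw": 85}])

```text
clock: 12.3
position: [560.2, -234.8, 229.7]
ee_rot: [-0.658, 0.753, -0.0, 0.0]
contact_force: [0.3, 0.1, 0.7]
gripper_width: 84.9
grasp_force: 0.0
```

Run:
```python
from h import *
st(); im,c=shot("wrist","w5")
for a,ct,bb,l in blobs(mask(im,(18,120,60),(34,255,255)),300): print(a,ct,bb,axis(l),ray(c,ct,48))
z=np.load("pics/w4.npz"); print("far saddle",ray((z["K"],z["T"]),[[354,78],[429,78],[354,90],[429,90]],54),"house",ray((z["K"],z["T"]),[[352,108],[444,108]],75))
```

```text
t 12.3 pos [ 560.19 -234.82  229.73] yaw -1.704 tilt [ 0.  0. -1.] F [0.34 0.08 0.75] w 84.9 g 0.0 j [-0.13  0.34  0.   -0.   -1.23 -0.  ]
527 [23.91  7.35] [ 0  0 56 19] ((27.5, 9.0), (18.0, 55.0), 90.0) [[ 770.24 -412.92   48.  ]]
3374 [332.95 160.98] [298 130  70  63] ((332.5, 161.0), (62.0, 69.0), 90.0) [[ 546.99 -262.87   48.  ]]
2728 [330.3  283.73] [299 251  64  61] ((329.2762451171875, 281.7513732910156), (63.28084182739258, 58.86589813232422), 3.012787342071533) [[ 564.19 -147.4    48.  ]]
far saddle [[525.5  160.05  54.  ]
 [464.24 148.48  54.  ]
 [523.52 169.27  54.  ]
 [461.73 157.59  54.  ]] house [[523.58 183.66  75.  ]
 [451.31 169.99  75.  ]]
```

View pics/w5.png

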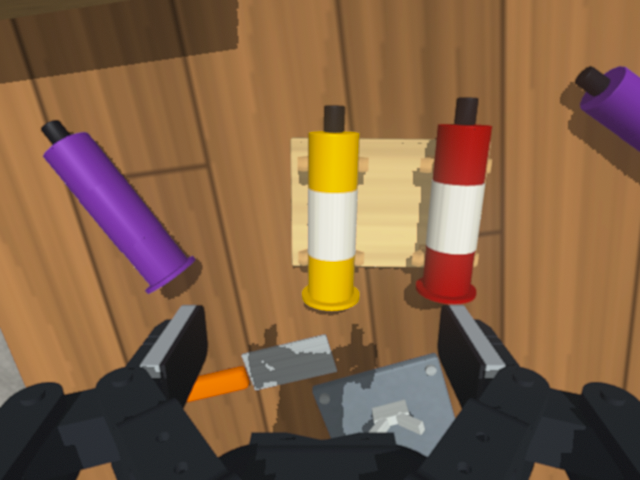

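The yellow cartridge runs from cap end (334,131) to rim (330,290), clear of red at (455,215). No other object fits.

Run:
```python
from h import *
z=np.load("pics/w5.npz"); c=(z["K"],z["T"])
im=cv2.imread("pics/w5.png"); 
m=mask(im,(18,120,60),(34,255,255))|cv2.inRange(im,(170,170,170),(255,255,255))
for v in (140,165,200,240,265,280):
    u=np.nonzero(m[v,290:375])[0]+290; print(v,u.min(),u.max(),ray(c,[(u.min()+u.max())/2,v],48)[0])
print("end",ray(c,[[333.5,131]],48),ray(c,[[333.5,131]],65),"rim bottom",ray(c,[330.5,[310][0]],40),"cap end",ray(c,[334.5,106],52))
for v in range(125,315,6): print(v,im[v,333],end=" ")
```

```text
140 308 359 [ 544.28 -280.5    48.  ]
165 298 366 [ 548.25 -259.53   48.  ]
200 311 355 [ 551.31 -228.45   48.  ]
240 311 353 [ 556.98 -191.05   48.  ]
265 307 354 [ 561.53 -166.55   48.  ]
280 308 354 [ 563.03 -151.18   48.  ]
end [[ 543.35 -287.91   48.  ]] [[ 543.66 -289.09   65.  ]] rim bottom [[ 567.99 -115.08   40.  ]] cap end [[ 540.09 -307.95   52.  ]]
125 [45 56 66] 131 [39 59 73] 137 [  0 199 240] 143 [  0 199 240] 149 [  0 200 240] 155 [  0 201 241] 161 [  0 200 240] 167 [  0 201 240] 173 [  0 201 240] 179 [  0 201 240] 185 [  0 201 241] 191 [  0 200 240] 197 [224 235 235] 203 [224 235 236] 209 [224 235 236] 215 [225 236 237] 221 [226 236 237] 227 [226 236 237] 233 [226 236 237] 239 [226 236 237] 245 [226 237 238] 251 [227 237 238] 257 [227 237 238] 263 [  0 197 239] 269 [  0 197 239] 275 [  0 196 238] 281 [  0 196 239] 287 [  0 196 238] 293 [  0 195 238] 299 [  0 195 238] 305 [  0 156 204] 311 [ 36 100 133]
```

Run:
```python
from h import *
go((553.3,-220.3,27),-1.715)
```

```text
slide [-13.5   8.8 202.7] dr z 0.075
```

step_arm(motion=[{"dr": [0,0,0.08],"slide": [-13.5,8.8,40],"jaw": 85},{"dr": [0,0,0.08],"slide": [-13.5,8.8,85],"jaw": 85},{"dr": [0,0,0.08],"slide": [-13.5,8.8,125],"jaw": 85},{"dr": [0,0,0.08],"slide": [-13.5,8.8,155],"jaw": 85},{"dr": [0,0,0.08],"slide": [-13.5,8.8,180],"jaw": 85},{"dr": [0,0,0.08],"slide": [-13.5,8.8,195],"jaw": 85},{"dr": [0,0,0.08],"slide": [-13.5,8.8,203],"jaw": 85},{"dr": [0,0,0.08],"slide": [-13.5,8.8,203],"jaw": 85}])

```text
clock: 13.35
position: [553.5, -220.3, 26.8]
ee_rot: [-0.654, 0.756, -0.0, -0.0]
contact_force: [-0.1, 0.3, 0.3]
gripper_width: 84.9
grasp_force: 0.0
```

step_arm(motion=[{"dr": [0,0,0],"slide": [0,0,0],"jaw": 30},{"dr": [0,0,0],"slide": [0,0,0],"jaw": 30},{"dr": [0,0,0],"slide": [0,0,0],"jaw": 30},{"dr": [0,0,0],"slide": [0,0,0],"jaw": 30},{"dr": [0,0,0],"slide": [0,0,0],"jaw": 30},{"dr": [0,0,0],"slide": [0,0,0],"jaw": 30},{"dr": [0,0,0],"slide": [0,0,0],"jaw": 30},{"dr": [0,0,0],"slide": [0,0,0],"jaw": 30}])

```text
clock: 14.35
position: [553.5, -220.3, 28.0]
ee_rot: [-0.654, 0.756, -0.0, 0.0]
contact_force: [-1.8, 0.9, 6.4]
gripper_width: 37.3
grasp_force: 56.3
```

Run:
```python
from h import *
st()
```

```text
t 14.35 pos [ 553.46 -220.31   28.01] yaw -1.715 tilt [ 0. -0. -1.] F [-1.77  0.89  6.45] w 37.3 g 56.3 j [-0.11  0.51 -0.28  0.   -0.78 -0.04]
```

Gripped a little above the barrel's axis, so I regrip 6 mm lower.

step_arm(motion=[{"dr": [0,0,0],"slide": [0,0,0],"jaw": 65},{"dr": [0,0,0],"slide": [0,0,0],"jaw": 65},{"dr": [0,0,0],"slide": [0,0,6],"jaw": 65},{"dr": [0,0,0],"slide": [0,0,6],"jaw": 30},{"dr": [0,0,0],"slide": [0,0,6],"jaw": 30},{"dr": [0,0,0],"slide": [0,0,6],"jaw": 30},{"dr": [0,0,0],"slide": [0,0,6],"jaw": 30},{"dr": [0,0,0],"slide": [0,0,6],"jaw": 30}])

```text
clock: 15.35
position: [553.4, -220.3, 20.8]
ee_rot: [-0.654, 0.756, -0.0, 0.0]
contact_force: [-0.2, -0.2, 0.2]
gripper_width: 41.1
grasp_force: 60.4
```

Run:
```python
from h import *
st()
```

```text
t 15.35 pos [ 553.42 -220.29   20.76] yaw -1.715 tilt [ 0. -0. -1.] F [-0.24 -0.23  0.22] w 41.1 g 60.4 j [-0.11  0.52 -0.28  0.   -0.76 -0.04]
```

step_arm(motion=[{"dr": [0,0,0],"slide": [0,0,-10],"jaw": 30},{"dr": [0,0,0],"slide": [0,0,-30],"jaw": 30},{"dr": [0,0,0],"slide": [0,0,-60],"jaw": 30},{"dr": [0,0,0],"slide": [0,0,-95],"jaw": 30},{"dr": [0,0,0],"slide": [0,0,-125],"jaw": 30},{"dr": [0,0,0],"slide": [0,0,-130],"jaw": 30},{"dr": [0,0,0],"slide": [0,0,-130],"jaw": 30},{"dr": [0,0,0],"slide": [0,0,-130],"jaw": 30}])

```text
clock: 16.35
position: [552.1, -220.0, 148.8]
ee_rot: [-0.654, 0.756, 0.002, -0.001]
contact_force: [0.1, 0.5, -3.4]
gripper_width: 41.4
grasp_force: 61.0
```

Run:
```python
from h import *
st(); im,c=shot("wrist","w6")
go((508.5,87,130),-1.385)
```

```text
t 16.35 pos [ 552.08 -219.95  148.8 ] yaw -1.716 tilt [-0.  0. -1.] F [ 0.12  0.46 -3.43] w 41.4 g 61.0 j [-0.11  0.38 -0.15 -0.   -1.05 -0.04]
slide [-297.5   87.7   18.9] dr z -2.369
```

step_arm(motion=[{"dr": [0,0,-0.3],"slide": [-30,9,0],"jaw": 30},{"dr": [0,0,-0.7],"slide": [-75,22,0],"jaw": 30},{"dr": [0,0,-1.1],"slide": [-125,37,0],"jaw": 30},{"dr": [0,0,-1.5],"slide": [-175,52,0],"jaw": 30},{"dr": [0,0,-1.9],"slide": [-225,66,5],"jaw": 30},{"dr": [0,0,-2.2],"slide": [-270,80,12],"jaw": 30},{"dr": [0,0,-2.37],"slide": [-297,88,19],"jaw": 30},{"dr": [0,0,-2.37],"slide": [-297,88,19],"jaw": 30}])

```text
clock: 17.4
position: [508.0, 87.7, 130.4]
ee_rot: [0.771, -0.637, -0.001, 0.001]
contact_force: [-0.3, -1.2, -2.4]
gripper_width: 41.0
grasp_force: 61.1
```

step_arm(motion=[{"dr": [0,0,0],"slide": [0,0,5],"jaw": 30},{"dr": [0,0,0],"slide": [0,0,15],"jaw": 30},{"dr": [0,0,0],"slide": [0,0,30],"jaw": 30},{"dr": [0,0,0],"slide": [0,0,40],"jaw": 30},{"dr": [0,0,0],"slide": [0,0,48],"jaw": 30},{"dr": [0,0,0],"slide": [0,0,50],"jaw": 30},{"dr": [0,0,0],"slide": [0,0,50],"jaw": 30},{"dr": [0,0,0],"slide": [0,0,50],"jaw": 30}])

```text
clock: 18.4
position: [509.4, 86.5, 82.2]
ee_rot: [0.77, -0.638, 0.0, -0.0]
contact_force: [0.5, 0.6, -2.1]
gripper_width: 41.3
grasp_force: 61.1
```

Run:
```python
from h import *
im,c=shot("wrist","w7"); st()
m=mask(im,(18,120,60),(34,255,255))
for a,ct,bb,l in blobs(m,300): print(a,ct,bb)
```

```text
t 18.45 pos [509.38  86.53  82.17] yaw -1.384 tilt [ 0.  0. -1.] F [-0.08  0.43 -2.91] w 41.0 g 61.1 j [ 0.48  0.33 -0.42  0.   -0.82 -0.3 ]
18223 [322.53 207.21] [260 131 127 159]
666 [321.91 428.58] [271 411 103  29]
```

View pics/w7.png

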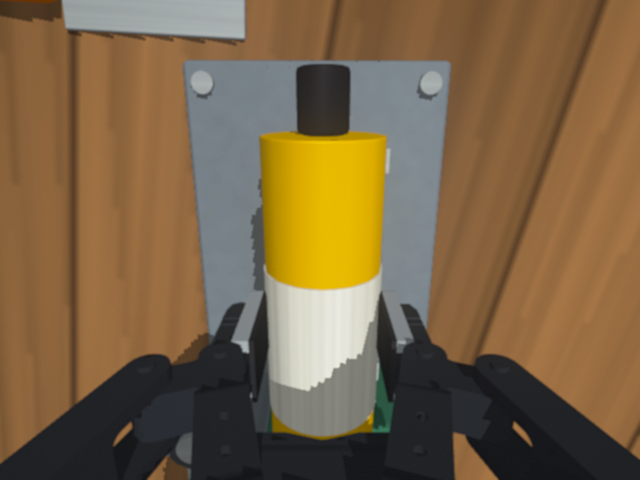

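The barrel hangs parallel to the plate, cap at (323,100), barrel end at row 137. The near saddle's right tip just shows at (388,160).

Run:
```python
from h import *
z=np.load("pics/w7.npz"); c=(z["K"],z["T"]); im=cv2.imread("pics/w7.png")
s=arm.read_state(); p=s["position"]; ax=R.from_quat(s["ee_rot"]).as_matrix()
T=lambda uv,zz:((ray(c,uv,zz)-p)@ax)[:,:2]
print("barrel end",T([[260,137],[385,137]],109.4)); print("cap end",T([[299,67],[349,67]],109.4))
print("plate corners",T([[185,62],[450,62]],12))
print(im[160,240:264].tolist()); print([im[v,388].tolist() for v in range(140,185,3)]); print(im[160,384:396].tolist())
O=np.array([507,94.9]);ex=np.array([np.cos(PSI),np.sin(PSI)]);ey=np.array([-ex[1],ex[0]])
print("tcp in disp",(p[:2]-O)@ex,(p[:2]-O)@ey)
```

```text
barrel end [[ 66.66 -21.54]
 [ 66.63  21.62]]
cap end [[89.1  -7.67]
 [89.09  8.75]]
plate corners [[ 99.26 -75.64]
 [ 99.16  70.39]]
[[134, 128, 119], [134, 127, 120], [134, 127, 119], [134, 128, 120], [133, 129, 119], [134, 129, 119], [134, 129, 119], [135, 129, 120], [135, 129, 121], [136, 129, 121], [136, 130, 121], [136, 132, 122], [135, 131, 122], [136, 132, 122], [136, 131, 122], [136, 130, 123], [135, 129, 122], [136, 131, 123], [133, 131, 122], [118, 124, 121], [81, 112, 123], [40, 106, 130], [10, 106, 136], [5, 111, 141]]
[[142, 139, 130], [147, 140, 131], [147, 140, 130], [175, 179, 174], [183, 188, 182], [183, 189, 184], [177, 182, 178], [177, 182, 177], [178, 182, 178], [176, 181, 175], [170, 174, 169], [152, 152, 146], [139, 136, 129], [139, 137, 129], [140, 138, 130]]
[[42, 148, 186], [101, 155, 179], [151, 173, 178], [177, 186, 181], [179, 184, 178], [164, 166, 160], [148, 146, 138], [142, 137, 129], [142, 137, 129], [142, 138, 130], [142, 138, 130], [142, 138, 129]]
tcp in disp 0.790964533423694 -8.663163337691147
```

Run:
```python
from h import *
z=np.load("pics/w7.npz"); c=(z["K"],z["T"])
s=arm.read_state(); p=s["position"]; ax=R.from_quat(s["ee_rot"]).as_matrix()
print(((ray(c,[[388,148.5],[388,172.5],[389.5,160]],54)-p)@ax)[:,:2])
print(((ray(c,[[388,148.5],[388,172.5],[389.5,160]],44)-p)@ax)[:,:2])
```

```text
[[56.75 31.78]
 [45.11 32.35]
 [51.23 32.78]]
[[55.68 33.39]
 [43.44 33.99]
 [49.87 34.44]]
```

step_arm(motion=[{"dr": [0,0,0],"slide": [0,1.8,6],"jaw": 30},{"dr": [0,0,0],"slide": [0,1.8,16],"jaw": 30},{"dr": [0,0,0],"slide": [0,1.8,26],"jaw": 30},{"dr": [0,0,0],"slide": [0,1.8,33],"jaw": 30},{"dr": [0,0,0],"slide": [0,1.8,39],"jaw": 30},{"dr": [0,0,0],"slide": [0,1.8,42],"jaw": 30},{"dr": [0,0,0],"slide": [0,1.8,44],"jaw": 30},{"dr": [0,0,0],"slide": [0,1.8,44],"jaw": 30}])

```text
clock: 19.45
position: [507.3, 86.0, 37.8]
ee_rot: [0.77, -0.638, 0.0, -0.0]
contact_force: [-0.1, 0.9, -2.4]
gripper_width: 41.3
grasp_force: 61.1
```

Run:
```python
from h import *
st()
```

```text
t 19.45 pos [507.35  86.03  37.76] yaw -1.385 tilt [ 0.  0. -1.] F [-0.08  0.93 -2.41] w 41.3 g 61.1 j [ 0.48  0.39 -0.47  0.   -0.71 -0.3 ]
```

step_arm(motion=[{"dr": [0,0,0],"slide": [0,0,1],"jaw": 30},{"dr": [0,0,0],"slide": [0,0,2],"jaw": 30},{"dr": [0,0,0],"slide": [0,0,3],"jaw": 30},{"dr": [0,0,0],"slide": [0,0,4],"jaw": 30},{"dr": [0,0,0],"slide": [0,0,4.5],"jaw": 30},{"dr": [0,0,0],"slide": [0,0,4.5],"jaw": 30},{"dr": [0,0,0],"slide": [0,0,4.5],"jaw": 30},{"dr": [0,0,0],"slide": [0,0,4.5],"jaw": 30}])

```text
clock: 20.45
position: [507.6, 86.1, 33.4]
ee_rot: [0.77, -0.638, 0.0, -0.0]
contact_force: [2.5, 0.4, -2.2]
gripper_width: 40.9
grasp_force: 61.1
```

Run:
```python
from h import *
st()
```

```text
t 20.45 pos [507.58  86.09  33.37] yaw -1.385 tilt [ 0.  0. -1.] F [ 2.46  0.44 -2.23] w 40.9 g 61.1 j [ 0.48  0.4  -0.48  0.   -0.7  -0.3 ]
```

step_arm(motion=[{"dr": [0,0,0],"slide": [0,-0.8,0.5],"jaw": 30},{"dr": [0,0,0],"slide": [0,-0.8,1],"jaw": 30},{"dr": [0,0,0],"slide": [0,-0.8,1.5],"jaw": 30},{"dr": [0,0,0],"slide": [0,-0.8,1.5],"jaw": 30},{"dr": [0,0,0],"slide": [0,-0.8,1.5],"jaw": 30},{"dr": [0,0,0],"slide": [0,-0.8,1.5],"jaw": 60},{"dr": [0,0,0],"slide": [0,-0.8,1.5],"jaw": 65},{"dr": [0,0,0],"slide": [0,-0.8,1.5],"jaw": 65}])

```text
clock: 21.45
position: [508.0, 86.1, 31.6]
ee_rot: [0.77, -0.638, -0.0, 0.0]
contact_force: [0.8, 0.6, -0.4]
gripper_width: 65.2
grasp_force: 0.0
```

step_arm(motion=[{"dr": [0,0,0],"slide": [0,0,-10],"jaw": 65},{"dr": [0,0,0],"slide": [0,0,-40],"jaw": 65},{"dr": [0,0,0],"slide": [0,0,-90],"jaw": 65},{"dr": [0,0,0],"slide": [0,0,-150],"jaw": 65},{"dr": [0,0,0],"slide": [0,0,-200],"jaw": 65},{"dr": [0,0,0],"slide": [0,0,-225],"jaw": 65},{"dr": [0,0,0],"slide": [0,0,-225],"jaw": 65},{"dr": [0,0,0],"slide": [0,0,-225],"jaw": 65}])

```text
clock: 22.45
position: [507.3, 86.0, 255.9]
ee_rot: [0.77, -0.638, -0.001, 0.001]
contact_force: [-0.2, 0.2, -0.6]
gripper_width: 64.9
grasp_force: 0.0
```

Run:
```python
from h import *
im,c=shot("wrist","w8"); st()
```

```text
t 22.5 pos [507.18  85.86 255.43] yaw -1.385 tilt [-0. -0. -1.] F [-0.01  0.74 -0.41] w 65.0 g 0.0 j [ 0.48  0.16 -0.17 -0.   -1.24 -0.3 ]
```

View pics/w8.png

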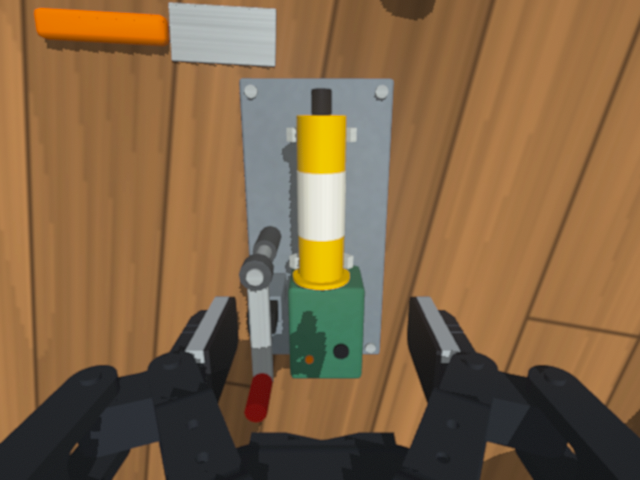

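The cartridge is seated: barrel end at (321,115), rim at (321,277) against the green housing, and the bar still on its rest with the knob at (258,397). Back to the knob.

Run:
```python
from h import *
go((531.5,260.5,190),-1.384)
```

```text
slide [-167.1  -56.2   65.4] dr z -0.005
```

step_arm(motion=[{"dr": [0,0,0],"slide": [-50,-17,10],"jaw": 60},{"dr": [0,0,0],"slide": [-100,-34,20],"jaw": 60},{"dr": [0,0,0],"slide": [-145,-49,35],"jaw": 60},{"dr": [0,0,0],"slide": [-167,-56,50],"jaw": 60},{"dr": [0,0,0],"slide": [-167,-56,80],"jaw": 60},{"dr": [0,0,0],"slide": [-167,-56,110],"jaw": 60},{"dr": [0,0,0],"slide": [-167,-56,130],"jaw": 60},{"dr": [0,0,0],"slide": [-167,-56,134],"jaw": 60}])

```text
clock: 23.5
position: [530.9, 259.2, 120.2]
ee_rot: [0.77, -0.639, -0.001, 0.003]
contact_force: [0.0, 0.2, -0.1]
gripper_width: 60.0
grasp_force: 0.0
```

step_arm(motion=[{"dr": [0,0,0],"slide": [0,0,0],"jaw": 60},{"dr": [0,0,0],"slide": [0,0,0],"jaw": 10},{"dr": [0,0,0],"slide": [0,0,0],"jaw": 10},{"dr": [0,0,0],"slide": [0,0,0],"jaw": 10},{"dr": [0,0,0],"slide": [0,0,0],"jaw": 10},{"dr": [0,0,0],"slide": [0,0,0],"jaw": 10},{"dr": [0,0,0],"slide": [0,0,0],"jaw": 10},{"dr": [0,0,0],"slide": [0,0,0],"jaw": 10}])

```text
clock: 24.5
position: [532.4, 261.1, 123.6]
ee_rot: [0.77, -0.638, 0.0, -0.001]
contact_force: [-2.8, 1.4, 6.2]
gripper_width: 14.3
grasp_force: 59.0
```

Run:
```python
from h import *
st()
```

```text
t 24.5 pos [532.35 261.07 123.55] yaw -1.384 tilt [ 0.  0. -1.] F [-2.79  1.42  6.15] w 14.3 g 59.0 j [ 0.73  0.4  -0.19 -0.   -0.98 -0.54]
```

step_arm(motion=[{"dr": [0,0,0],"slide": [0,0,-2],"jaw": 10},{"dr": [0,0,0],"slide": [0,0,-4],"jaw": 10},{"dr": [0,0,0],"slide": [0,0,-6],"jaw": 10},{"dr": [0,0,0],"slide": [0,0,-8],"jaw": 10},{"dr": [0,0,0],"slide": [0,0,-10],"jaw": 10},{"dr": [0,0,0],"slide": [0,0,-12],"jaw": 10},{"dr": [0,0,0],"slide": [0,0,-13],"jaw": 10},{"dr": [0,0,0],"slide": [0,0,-13],"jaw": 10}])

```text
clock: 25.5
position: [531.8, 260.0, 135.5]
ee_rot: [0.77, -0.638, -0.0, 0.001]
contact_force: [-1.0, -3.1, -10.9]
gripper_width: 14.2
grasp_force: 58.7
```

Run:
```python
from h import *
st()
print(np.linalg.norm(arm.read_state()["position"][:2]-PIV))
for t in (1.5,1.4,1.3,1.2,1.1,1,.9,.8): arc(t,134,(531.9,259.9,134),-1.384,108.4)
```

```text
t 25.5 pos [531.8  260.01 135.51] yaw -1.385 tilt [-0. -0. -1.] F [ -0.99  -3.11 -10.87] w 14.2 g 58.7 j [ 0.73  0.39 -0.17  0.   -1.01 -0.54]
108.50699992626137
th 1.50 [524.47 258.25] slide [ 0.2  7.6 -0. ] dr z -0.501
th 1.40 [514.14 254.97] slide [ 1.5 18.4 -0. ] dr z -1.218
th 1.30 [504.19 250.69] slide [ 3.9 28.9 -0. ] dr z -1.934
th 1.20 [494.71 245.43] slide [ 7.3 39.2 -0. ] dr z -2.650
th 1.10 [485.81 239.25] slide [11.7 49.1 -0. ] dr z -3.366
th 1.00 [477.57 232.21] slide [17.1 58.5 -0. ] dr z -4.082
th 0.90 [470.08 224.39] slide [23.4 67.3 -0. ] dr z -4.799
th 0.80 [463.4  215.85] slide [30.6 75.5 -0. ] dr z -5.515
```

step_arm(motion=[{"dr": [0,0,-0.5],"slide": [0.2,7.6,0],"jaw": 10},{"dr": [0,0,-1.22],"slide": [1.5,18.4,0],"jaw": 10},{"dr": [0,0,-1.93],"slide": [3.9,28.9,0],"jaw": 10},{"dr": [0,0,-2.65],"slide": [7.3,39.2,0],"jaw": 10},{"dr": [0,0,-3.37],"slide": [11.7,49.1,0],"jaw": 10},{"dr": [0,0,-4.08],"slide": [17.1,58.5,0],"jaw": 10},{"dr": [0,0,-4.8],"slide": [23.4,67.3,0],"jaw": 10},{"dr": [0,0,-5.52],"slide": [30.6,75.5,0],"jaw": 10}])

```text
clock: 26.5
position: [464.3, 217.0, 136.4]
ee_rot: [0.954, -0.3, 0.001, -0.001]
contact_force: [2.7, -2.0, -9.9]
gripper_width: 14.2
grasp_force: 58.7
```

Run:
```python
from h import *
st()
for t in (.7,.6,.5,.4,.3,.2,.1,0): arc(t,136,(463.4,215.9,136),-.614,108.4)
```

```text
t 26.5 pos [464.34 217.   136.39] yaw -0.610 tilt [ 0.  0. -1.] F [ 2.73 -1.95 -9.86] w 14.2 g 58.7 j [ 0.75  0.26 -0.37  0.   -0.94  0.21]
th 0.70 [457.61 206.7 ] slide [ 0.6 10.9 -0. ] dr z -0.716
th 0.60 [452.76 197.01] slide [ 2.2 21.6 -0. ] dr z -1.432
th 0.50 [448.9  186.88] slide [ 4.9 32.1 -0. ] dr z -2.149
th 0.40 [446.07 176.42] slide [ 8.6 42.3 -0. ] dr z -2.865
th 0.30 [444.3  165.73] slide [13.3 52.  -0. ] dr z -3.581
th 0.20 [443.61 154.92] slide [19.  61.2 -0. ] dr z -4.297
th 0.10 [444.   144.09] slide [25.5 69.9 -0. ] dr z -5.013
th 0.00 [445.47 133.35] slide [32.9 77.8 -0. ] dr z -5.730
```

step_arm(motion=[{"dr": [0,0,-0.72],"slide": [0.6,10.9,0],"jaw": 10},{"dr": [0,0,-1.43],"slide": [2.2,21.6,0],"jaw": 10},{"dr": [0,0,-2.15],"slide": [4.9,32.1,0],"jaw": 10},{"dr": [0,0,-2.87],"slide": [8.6,42.3,0],"jaw": 10},{"dr": [0,0,-3.58],"slide": [13.3,52,0],"jaw": 10},{"dr": [0,0,-4.3],"slide": [19,61.2,0],"jaw": 10},{"dr": [0,0,-5.01],"slide": [25.5,69.9,0],"jaw": 10},{"dr": [0,0,-5.73],"slide": [32.9,77.8,0],"jaw": 10}])

```text
clock: 27.5
position: [446.6, 135.0, 136.5]
ee_rot: [0.995, 0.095, 0.002, -0.001]
contact_force: [-0.9, 1.2, -11.3]
gripper_width: 13.8
grasp_force: 58.7
```

step_arm(motion=[{"dr": [0,0,0],"slide": [0,0,2],"jaw": 10},{"dr": [0,0,0],"slide": [0,0,4],"jaw": 10},{"dr": [0,0,0],"slide": [0,0,6.5],"jaw": 10},{"dr": [0,0,0],"slide": [0,0,9],"jaw": 10},{"dr": [0,0,0],"slide": [0,0,11.5],"jaw": 10},{"dr": [0,0,0],"slide": [0,0,14],"jaw": 10},{"dr": [0,0,0],"slide": [0,0,16],"jaw": 10},{"dr": [0,0,0],"slide": [0,0,16],"jaw": 10}])

```text
clock: 28.5
position: [446.2, 134.3, 119.8]
ee_rot: [0.996, 0.093, 0.0, -0.0]
contact_force: [2.1, 1.2, -8.4]
gripper_width: 14.2
grasp_force: 59.2
```

Run:
```python
from h import *
st(); im,c=shot("wrist","w9")
```

```text
t 28.5 pos [446.15 134.31 119.81] yaw 0.186 tilt [ 0.  0. -1.] F [ 2.12  1.19 -8.41] w 14.2 g 59.2 j [ 0.64  0.2  -0.49  0.   -0.88  1.11]
```

View pics/w9.png

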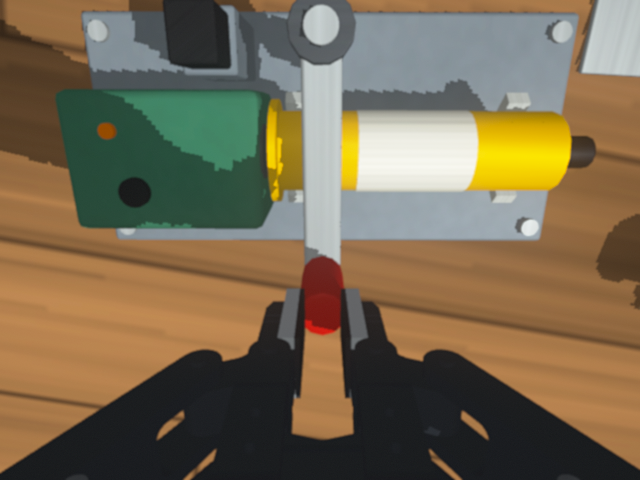

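The bar lies square over the barrel (322,30 to 322,290). The rim at (273,150) sits in the gap beside the housing. Lowering gently.

step_arm(motion=[{"dr": [0,0,0],"slide": [0,0,1.5],"jaw": 10},{"dr": [0,0,0],"slide": [0,0,3],"jaw": 10},{"dr": [0,0,0],"slide": [0,0,4.5],"jaw": 10},{"dr": [0,0,0],"slide": [0,0,6],"jaw": 10},{"dr": [0,0,0],"slide": [0,0,7.5],"jaw": 10},{"dr": [0,0,0],"slide": [0,0,9],"jaw": 10},{"dr": [0,0,0],"slide": [0,0,10.5],"jaw": 10},{"dr": [0,0,0],"slide": [0,0,11.5],"jaw": 10}])

```text
clock: 29.55
position: [445.9, 134.1, 108.2]
ee_rot: [0.996, 0.093, 0.0, -0.0]
contact_force: [2.3, 0.7, -7.6]
gripper_width: 13.6
grasp_force: 59.5
```

step_arm(motion=[{"dr": [0,0,0],"slide": [0,0,0.6],"jaw": 10},{"dr": [0,0,0],"slide": [0,0,1.2],"jaw": 10},{"dr": [0,0,0],"slide": [0,0,1.8],"jaw": 10},{"dr": [0,0,0],"slide": [0,0,2.4],"jaw": 10},{"dr": [0,0,0],"slide": [0,0,2.4],"jaw": 10},{"dr": [0,0,0],"slide": [0,0,2.4],"jaw": 10},{"dr": [0,0,0],"slide": [0,0,2.4],"jaw": 10},{"dr": [0,0,0],"slide": [0,0,2.4],"jaw": 10}])

```text
clock: 30.55
position: [445.7, 134.0, 106.0]
ee_rot: [0.996, 0.093, -0.0, 0.0]
contact_force: [0.7, 1.1, -2.8]
gripper_width: 14.2
grasp_force: 60.8
```

step_arm(motion=[{"dr": [0,0,0],"slide": [0,0,0.5],"jaw": 10},{"dr": [0,0,0],"slide": [0,0,1],"jaw": 10},{"dr": [0,0,0],"slide": [0,0,1.5],"jaw": 10},{"dr": [0,0,0],"slide": [0,0,1.5],"jaw": 10},{"dr": [0,0,0],"slide": [0,0,1.5],"jaw": 10},{"dr": [0,0,0],"slide": [0,0,1.5],"jaw": 10},{"dr": [0,0,0],"slide": [0,0,1.5],"jaw": 10},{"dr": [0,0,0],"slide": [0,0,1.5],"jaw": 10}])

```text
clock: 31.55
position: [445.4, 133.9, 105.2]
ee_rot: [0.996, 0.093, -0.0, 0.0]
contact_force: [-4.0, 1.8, 6.5]
gripper_width: 13.9
grasp_force: 63.0
```

step_arm(motion=[{"dr": [0,0,0],"slide": [0,0,-0.6],"jaw": 10},{"dr": [0,0,0],"slide": [0,0,-0.6],"jaw": 10},{"dr": [0,0,0],"slide": [0,0,-0.6],"jaw": 30},{"dr": [0,0,0],"slide": [0,0,-0.6],"jaw": 60},{"dr": [0,0,0],"slide": [0,0,-0.6],"jaw": 60},{"dr": [0,0,0],"slide": [0,0,-0.6],"jaw": 60},{"dr": [0,0,0],"slide": [0,0,-12],"jaw": 60},{"dr": [0,0,0],"slide": [0,0,-40],"jaw": 60}])

```text
clock: 32.55
position: [445.1, 133.5, 144.4]
ee_rot: [0.996, 0.093, -0.001, 0.001]
contact_force: [0.5, 0.2, 1.1]
gripper_width: 59.9
grasp_force: 0.0
```

step_arm(motion=[{"dr": [0,0,0],"slide": [0,0,-40],"jaw": 60},{"dr": [0,0,0],"slide": [0,0,-80],"jaw": 60},{"dr": [0,0,0],"slide": [0,0,-100],"jaw": 60},{"dr": [0,0,0],"slide": [0,0,-100],"jaw": 60},{"dr": [0,0,0],"slide": [0,0,-100],"jaw": 60},{"dr": [0,0,0],"slide": [0,0,-100],"jaw": 60},{"dr": [0,0,0],"slide": [0,0,-100],"jaw": 60},{"dr": [0,0,0],"slide": [0,0,-100],"jaw": 60}])

```text
clock: 33.55
position: [445.6, 134.0, 243.9]
ee_rot: [0.996, 0.093, -0.0, 0.0]
contact_force: [-0.6, -0.3, -0.6]
gripper_width: 59.8
grasp_force: 0.0
```

Run:
```python
from h import *
im,c=shot("wrist","w10"); st()
```

```text
t 33.6 pos [445.67 133.97 244.  ] yaw 0.186 tilt [-0. -0. -1.] F [-0.47  0.38 -0.98] w 59.9 g 0.0 j [ 0.64  0.08 -0.3   0.   -1.19  1.11]
```

View pics/w10.png

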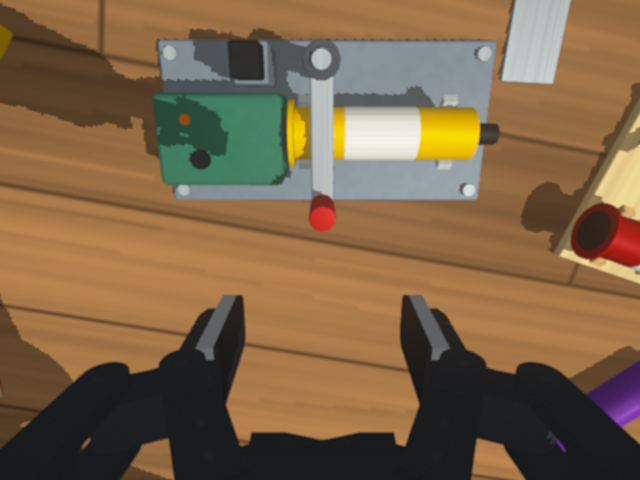

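The bar is square (post 321,58; knob 322,214) and bears on the barrel. The rim sits at (297,132) next to the housing, and the gripper is clear. Handing in.

```bash
python3 -c "
from bench import arm
print(arm.job_done())"
```

```text
the job is handed in; nothing more can be done
None
```

The yellow cartridge is in the cradle with its rim in the gap by the housing, the bar is back square and was lowered gently onto the barrel, and the job was handed in at about 34 s; I never touched the red cartridge, carton or scraper.

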